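# Hold the spring clip open over the shade card

### The arm

A 7-joint arm with a two-finger parallel gripper is mounted at the origin on the work surface. World frame = base frame: x ahead of the robot, y to its left, z up, the work surface at z = 0. Lengths are in m, angles in rad, forces in N, time in s.
With the tool pointing down it reaches from about 0.425 to 0.925 m from the base axis. Payload 6.8 kg.
Tool frame: the origin (TCP) lies midway between the tips of the shut fingers; the grasp point (between the pads) lies 19 mm behind it; z points along the fingers, y is the line along which they close (so a half turn about z gives the same grasp; the last joint's range is limited). The gripper opens to 85 mm and grips with 20 to 120 N. Pads are 22 mm wide; open, the fingers measure 114 mm over their backs; the gripper's body (76 mm by 85 mm) begins 54 mm behind the grasp point. The pads swing forward as they close: fully open they stand 13 mm farther back than shut.
Start: joints at [-1.245, 0.477, 0.022, 1.555, -0.011, 1.109, -0.083], TCP at [0.284, 0.612, 0.231] pointing down, gripper open.
Joint ranges: [-2.96, 2.96], [-0.34, 2.1], [-1.41, 1.46], [0.24, 2.44], [-1.37, 4.51], [0.17, 1.92], [-2.96, 2.96]. Speed limits (rad/s): [2.39, 2.39, 3.14, 3.14, 3.14, 3.14, 3.14].

### API

Orientations are given as a rotation vector (axis times angle).
In Python, from bench import status, vision, r gives the robot as it stands. The module is installed in compiled form; this text tells all that it offers.
- The arm moves only by the shell command python3 -m handwheel 'ROWS' [OPENING] [FORCE]. ROWS is JSON, a list of rows, each an object with "dp": the shift along the tool's x, y, z in m, a list of three; "delta_rot": the turn, a rotation vector about the tool's x, y, z in rad, a list of three. In form: [{"dp": [x, y, z], "delta_rot": [rx, ry, rz]}, ...]. A call has 1 to 12 rows; each row is the pose to reach, as a shift and turn from the pose commanded when the call began, along the tool's axes at that moment; what a row does not reach only later rows make up. A row lasts 1/8 s, in which the tool goes at most 62.5 mm and 10.7 degrees, less where a joint would pass 70% of its speed; a pose out of reach is approached as far as the arm can. A call with a gripper value outside its range is refused whole. OPENING is the opening, from 0 (shut) to 1 (fully open), set as the call begins (- or left out, the last holds). The fingers move at their own pace and stop on an object; FORCE is the grip in N (left out, the last holds). Time passes only in rows, so rows that repeat a pose let the fingers close. It gives the time, the measured TCP pose, the force, the opening and the grip force at its end, in the units of the state.
- status.get_obs(): the state, without advancing time (a new reading comes with each control period).
- vision.grab_frame(name): name is "scene" or "top"; returns a dict with "img" (420x560x3 uint8, blue, green, red), "fovy" (degrees; the focal length in pixels is half the picture's height over the tangent of half this angle, whatever the lens; pixels are square), "cx", "cy" (the principal point, pixels), "distortion" ([k1, k2, p1, p2, k3] as OpenCV has them; the pictures are not rectified), "world_from_camera" (4x4, takes a point from camera to world coordinates). Camera axes: x right, y up, looking along -z (the intrinsics and any distortion apply to the point x, -y, -z); pixel columns grow to the right and rows downward; lengths in m; the calibration is good to about 2 mm. A picture is of the moment at which its call begins. There is no depth.
- r.hand_in(): hands the job in; it is judged then, once.
The state is a dict: "clock": time; "joints": joint angles; "qvel": joint speeds; "tau": joint torques, N m; "tcp_pos": TCP position; "orientation": TCP orientation; "contact_force": force on the tool from outside, world axes, zero at the start; "moment": the same for the moment, N m; "grip_width": finger opening in m; "gripper_force": force on a finger pad.
Only numpy, scipy, OpenCV 4.12 (cv2) and the standard library are available. Lean on these libraries where they do the work, as an engineer would, in place of code of your own. Each camera call takes 0.05 s, during which the arm holds its last target. There are 200 camera calls.

### The job

In the sewing room, first clear the tall red reel away from the shade card and stand it upright on the round cork mat. Then take the spring clip out of its wooden cradle by its two blue handles, squeeze them together so that its jaws gape wide, and bring it down over the card's top edge at the orange mark, upright and in line with the card, one jaw on each side and clear of the card. Finish while still holding it there, squeezed wide open and not touching the card, ready for a swatch to be slipped in; leave everything else on the table where it is.

Things in the scene. Friction and masses are not known exactly. Their poses are not given: they have to be found in the camera images.
- card_stand: Fixed wooden foot 120 (x) x 180 (y) x 10 mm holding an upright white card with coloured stripes: 4 mm thick, 150 mm wide along y, in the plane x = 0 of this frame, top edge 110 mm above the table. A rail 9 mm thick, 22 mm high, runs along the card's foot. Origin: centre of the foot's underside, on the table; z up, x square to the card, y along it.
- card_mark (a point): Middle of the card's top edge, 110 mm above the table, where the card is wrapped with an orange mark 32 mm long; axes as card_stand.
- reel: The obstacle: loose tall reel of red thread with white rims, a cylinder 42 mm across, 105 mm tall, 100 to 200 g. It starts upright on the card stand's foot (10 mm above the table), on the +x side of the card, 5 to 8 mm from it, near the mark; its top is higher than the card's. Origin: centre of its underside; z up its axis.
- mat: Fixed round cork mat 120 mm across, 4 mm thick, lying on the table; origin at the centre of its underside.
- cradle: Fixed wooden cradle, foot 90 (x) x 84 (y) x 8 mm, two cheeks (10 mm thick, 40 mm in x, centred 27 mm either side of the middle in y) 69 mm high with open notches 17 mm wide, 10 mm deep, in which the clip's housing lies: lift it straight up. 44 mm between the cheeks; the jaws have room to open there. Origin: centre of the underside; y from cheek to cheek.
- clip: Loose spring clip, 85 g, jaws down, handles up. Origin: middle of its steel housing bar (14 x 66 x 12 mm, long side along y), 65 mm above the table at the start. z up to the handles, y along the hinges; handles and jaws stand on the +x and -x sides. Steel jaw plates (30 mm wide in y, 4 mm thick) reach 45 mm below the origin; 2 mm between their tips when shut, about 29 mm fully open.
- clip_mouth (a point): Point midway between the jaw tips, 45 mm below the clip's origin along its z; axes as clip.
- jaw_a (a joint): Opening angle of each of the two jaws (they move together, mirrored): 0 shut, 0.30 rad fully open at the stop. Squeezing the handles opens them: about 4 N to start, 9 N to hold fully open, so grip with 15 N or more (30 N does no harm). Let go and the spring snaps it shut.
- spool_blue: loose bystander: small spool of blue thread, white ends, 44 mm across, 50 mm tall; origin at the centre of its underside
- spool_wood: loose bystander: wooden spool of green thread, 48 mm across, 45 mm tall; origin at the centre of its underside
- spool_black: loose bystander: spool of black thread with brass ends, 40 mm across, 60 mm tall; origin at the centre of its underside
- tape: loose bystander: yellow round tape measure, 56 mm across, 18 mm tall; origin at the centre of its underside
- jar: loose bystander: closed glass jar, 60 mm across, 75 mm tall; origin at the centre of its underside
- pincushion: loose bystander: blue pincushion, 76 mm across, 38 mm tall, pins to 53 mm; origin at the centre of its underside
- chalk_box: loose bystander: cardboard chalk box 70 x 45 x 22 mm; origin at the centre of its underside
- clip_handles (a point): Point midway between the two blue handle plates, 38 mm above the clip's origin, a good grip height. Plates: 26 mm wide in y, 3 mm thick, tops 48 mm above the origin (50 mm squeezed). Shut, they lean outwards, 51 mm over their outer top edges along x; fully squeezed, upright and parallel, 21 mm over the outer faces. Pinch them along x, from above.

How it is judged:
By the outcome, as a careful person would: the job done as asked, in the order asked, and still so for the second after the job is handed in, while the arm keeps its last pose, push and grip.
It also fails if it takes over 64 s, if anything falls off the work surface, if the arm or the gripper's body presses on something with over 40 N, if the wrist force passes 120 N, or if a joint passes its speed limit or range.

## Working session

There is one attempt and no reset: what is moved stays moved. The work goes in short steps, Python scripts to look and compute and a shell command to move; the robot and the scene stay as the last step left them, time stands still between calls to the robot, and variables do not carry over. Pictures are saved under pics/ and viewed, at most 10 in all, crops included, and the job is handed in when it is done.

```bash
mkdir -p pics; cat > h.py <<'E'
import numpy as np, cv2
from bench import status, vision, r
from scipy.spatial.transform import Rotation as R
def K(f):
    F=f["img"].shape[0]/2/np.tan(np.radians(f["fovy"])/2)
    return np.array([[F,0,f["cx"]],[0,F,f["cy"]],[0,0,1.]])
def ray(f,uv):
    p=cv2.undistortPoints(np.array(uv,float).reshape(-1,1,2),K(f),np.array(f["distortion"],float)).reshape(-1,2)
    T=np.array(f["world_from_camera"]); d=np.c_[p[:,0],-p[:,1],-np.ones(len(p))]@T[:3,:3].T
    return T[:3,3],d
def onz(f,uv,z):
    o,d=ray(f,uv); return o+d*((z-o[2])/d[:,2])[:,None]
def proj(f,P):
    T=np.array(f["world_from_camera"]); c=(np.atleast_2d(P)-T[:3,3])@T[:3,:3]; c=c*[1,-1,-1]
    return cv2.projectPoints(c,np.zeros(3),np.zeros(3),K(f),np.array(f["distortion"],float))[0].reshape(-1,2)
E
python3 - <<'E'
from h import *
for n in("scene","top"):
    f=vision.grab_frame(n); cv2.imwrite(f"pics/{n}0.png",f["img"]); np.save(n+"0.npy",f,allow_pickle=True)
    print(n,f["fovy"],f["cx"],f["cy"],f["distortion"],np.round(f["world_from_camera"],3).tolist())
print(status.get_obs())
E
```

```text
scene 48.792484666437076 272.53133589914404 205.38293195420607 [-0.04479997  0.          0.          0.          0.        ] [[0.548, -0.519, 0.656, 1.447], [0.837, 0.334, -0.434, -0.562], [0.006, 0.787, 0.617, 0.903], [0.0, 0.0, 0.0, 1.0]]
top 54.094535075715356 281.0935669478755 211.88340148723117 [-0.0639277  0.         0.         0.         0.       ] [[-0.02, 0.988, -0.151, 0.393], [-1.0, -0.02, -0.002, -0.013], [-0.005, 0.151, 0.989, 1.519], [0.0, 0.0, 0.0, 1.0]]
{'clock': 0.1, 'joints': array([-1.2451002 ,  0.47773531,  0.02232815,  1.55634936, -0.01146686,
        1.10930045, -0.08309068]), 'qvel': array([ 0.00039282, -0.00231201, -0.00187153, -0.0024487 , -0.00061788,
        0.00202317,  0.00020141]), 'tau': array([ 4.23426289e-03, -5.97762966e+01,  1.61320265e+00, -2.81955510e+01,
        1.27931644e-02,  5.06142183e-03,  1.08805764e-07]), 'tcp_pos': array([0.28350103, 0.61198952, 0.23041205]), 'orientation': array([-6.75941025e-01, -3.06779179e+00,  2.59218394e-03]), 'contact_force': array([0.34414463, 0.42257184, 0.82282472]), 'moment': array([-0.01208568, -0.02469666, -0.01774045]), 'gripper_force': 0.0, 'grip_width': 0.08517586186223958}
```

View pics/scene0.png

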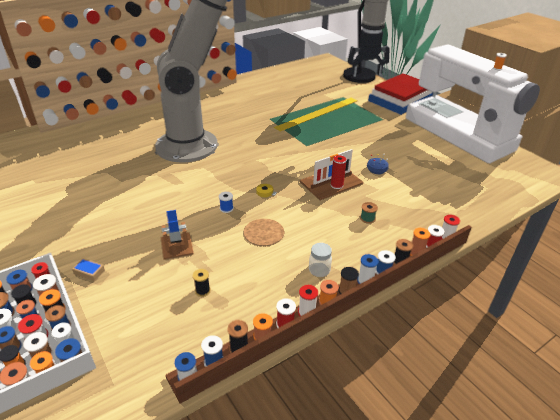

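View pics/top0.png

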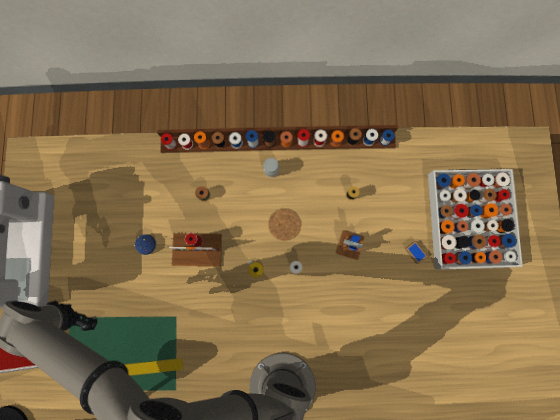

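```bash
python3 - <<'E'
from h import *
t=[]
for n,bs in(("scene",[(295,140,70,52),(145,200,70,52)]),("top",[(165,225,70,52),(318,220,70,52)])):
    im=cv2.imread(f"pics/{n}0.png")
    for x,y,w,h in bs: t.append(cv2.resize(im[y:y+h,x:x+w],(399,297),interpolation=cv2.INTER_CUBIC))
cv2.imwrite("pics/c1.png",np.vstack([np.hstack(t[:2]),np.hstack(t[2:])]))
E
```

```text
(no output)
```

View pics/c1.png

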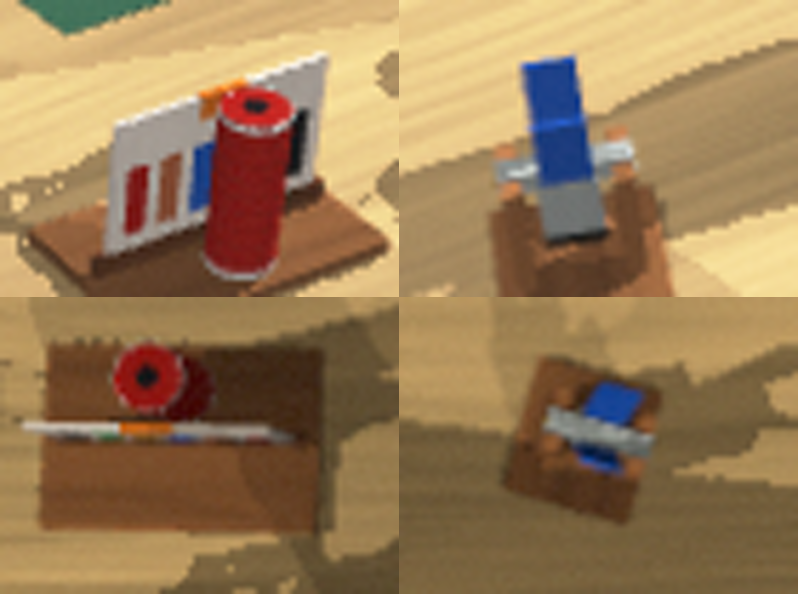

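Card, reel and clip show clearly: scene crop — card top corners ≈(116,125),(327,57), reel top ≈(257,105); top crop — reel top ≈(147,376), card top edge (24,426)–(270,430), housing bar (550,420)–(652,444).

```bash
cat > m.py <<'E'
from h import *
S=np.load("scene0.npy",allow_pickle=True).item(); T=np.load("top0.npy",allow_pickle=True).item()
def c(x0,y0,tx,ty,p): p=np.array(p,float); return np.c_[x0+(p[:,0]-tx+.5)/5.7-.5, y0+(p[:,1]-ty+.5)/5.7-.5]
def show(n,a): print(n,np.round(a*1000,1).tolist())
def blob(f,m,box):
    x,y,w,h=box; k=np.zeros(m.shape,np.uint8); k[y:y+h,x:x+w]=m[y:y+h,x:x+w]
    mo=cv2.moments(k,True); return [(mo["m10"]/mo["m00"],mo["m01"]/mo["m00"])],mo["m00"]
def org(f):
    h=cv2.cvtColor(f["img"],cv2.COLOR_BGR2HSV); return cv2.inRange(h,(8,190,150),(22,255,255))
if __name__=="__main__":
    show("card S",onz(S,c(295,140,0,0,[(116,124),(327,56)]),.11))
    show("mark S",onz(S,c(295,140,0,0,[(198,95),(244,80)]),.11))
    show("card T",onz(T,c(165,225,0,297,[(24,427),(270,430)]),.11))
    show("mark T",onz(T,c(165,225,0,297,[(120,429),(171,429)]),.11))
    show("foot T",onz(T,c(165,225,0,297,[(48,346),(322,348),(318,530),(40,526)]),.01))
    show("reel S",onz(S,c(295,140,0,0,[(257,107)]),.115)); show("reel T",onz(T,c(165,225,0,297,[(148,377)]),.115))
    show("bar S",onz(S,c(145,200,399,0,[(496,168),(634,150)]),.071)); 
    show("bar T",onz(T,c(318,220,399,297,[(548,418),(652,443)]),.071))
    show("cradle T",onz(T,c(318,220,399,297,[(543,356),(662,388),(628,523),(504,486)]),.008))
    show("handle tops S",onz(S,c(145,200,399,0,[(523,65),(576,58),(530,127),(584,122)]),.113))
    for f,b in((S,(235,210,60,45)),(T,(262,202,48,46))):
        h=cv2.cvtColor(f["img"],cv2.COLOR_BGR2LAB); x,y,w,hh=b
        l=h[y:y+hh,x:x+w].astype(int); e=cv2.inRange(h,(0,140,0),(165,255,255)); 
        p,a=blob(f,e,b); show("mat",onz(f,p,.004)); print(p,a)
E
python3 m.py
```

```text
card S [[487.9, 231.6, 110.0], [495.9, 378.8, 110.0]]
mark S [[488.8, 289.1, 110.0], [490.4, 321.3, 110.0]]
card T [[492.7, 378.9, 110.0], [488.3, 229.5, 110.0]]
mark T [[490.5, 320.4, 110.0], [489.9, 289.4, 110.0]]
foot T [[552.0, 391.9, 10.0], [547.4, 213.1, 10.0], [430.4, 215.6, 10.0], [435.9, 395.1, 10.0]]
reel S [[522.4, 303.6, 115.0]]
reel T [[521.1, 302.6, 115.0]]
bar S [[486.1, -289.9, 71.0], [509.9, -228.5, 71.0]]
bar T [[506.7, -228.8, 71.0], [489.9, -292.6, 71.0]]
cradle T [[551.9, -236.6, 8.0], [529.5, -313.0, 8.0], [443.1, -286.9, 8.0], [468.5, -208.1, 8.0]]
handle tops S [[471.4, -263.6, 113.0], [480.2, -240.1, 113.0], [516.0, -279.1, 113.0], [526.3, -256.5, 113.0]]
mat [[583.2, -25.8, 4.0]]
[(262.425641025641, 232.54871794871795)] 195.0
mat [[577.2, -15.4, 4.0]]
[(282.8395061728395, 224.5)] 324.0
```

```bash
cat > go.py <<'E'
from h import *
import sys
def go(x,y,z,yaw):  # yaw (deg) of the tool's y line; tool z down
    s=status.get_obs(); R0=R.from_rotvec(s["orientation"]).as_matrix(); p=np.array(s["tcp_pos"])
    best=None
    for a in(yaw,yaw+180):
        a=np.radians(a); Y=np.array([np.cos(a),np.sin(a),0]); Z=np.array([0,0,-1.]); M=np.c_[np.cross(Y,Z),Y,Z]
        dr=R.from_matrix(R0.T@M).as_rotvec()
        if best is None or np.linalg.norm(dr)<np.linalg.norm(best): best=dr
    print("t",round(s["clock"],2),"p",np.round(p,4),"dp",np.round(R0.T@(np.array([x,y,z])-p),4),"dr",np.round(best,4),"yaw now",round(np.degrees(np.arctan2(R0[1,1],R0[0,1])),1),"j",np.round(s["joints"],2),"grip",round(s["grip_width"],4),s["gripper_force"])
if __name__=="__main__": go(*map(float,sys.argv[1:]))
E
python3 go.py .5215 .303 .231 88.3; python3 -c "
from m import *
show('mat',onz(S,[(264,232)],.004));show('mat',onz(T,[(285,224)],.004))"
```

```text
t 0.1 p [0.2835 0.612  0.2304] dp [-3.458e-01 -1.804e-01 -2.000e-04] dr [-1.700e-03 -2.000e-04 -4.041e-01] yaw now 65.1 j [-1.25  0.48  0.02  1.56 -0.01  1.11 -0.08] grip 0.0852 0.0
mat [[583.6, -20.6, 4.0]]
mat [[578.9, -23.4, 4.0]]
```

```bash
python3 -m handwheel '[{"dp":[-0.346,-0.180,0],"delta_rot":[-0.0017,0,-0.404]},{"dp":[-0.346,-0.180,0],"delta_rot":[-0.0017,0,-0.404]},{"dp":[-0.346,-0.180,0],"delta_rot":[-0.0017,0,-0.404]},{"dp":[-0.346,-0.180,0],"delta_rot":[-0.0017,0,-0.404]},{"dp":[-0.346,-0.180,0],"delta_rot":[-0.0017,0,-0.404]},{"dp":[-0.346,-0.180,0],"delta_rot":[-0.0017,0,-0.404]},{"dp":[-0.346,-0.180,0],"delta_rot":[-0.0017,0,-0.404]},{"dp":[-0.346,-0.180,0],"delta_rot":[-0.0017,0,-0.404]},{"dp":[-0.346,-0.180,0],"delta_rot":[-0.0017,0,-0.404]},{"dp":[-0.346,-0.180,0],"delta_rot":[-0.0017,0,-0.404]}]' 1 35; python3 go.py .5215 .303 .068 88.3
```

```text
clock: 1.35
tcp_pos: [0.5207, 0.3057, 0.2312]
orientation: [-0.042, -3.141, -0.003]
contact_force: [-0.1, -0.1, 0.4]
grip_width: 0.0859
gripper_force: 0.0
t 1.35 p [0.5207 0.3057 0.2312] dp [-0.001  -0.0031  0.1632] dr [ 0.0022 -0.0003  0.0032] yaw now 88.5 j [-0.67  0.36  0.05  1.74 -0.02  1.05  0.93] grip 0.0859 0.0
```

```bash
python3 -m handwheel '[{"dp":[-0.001,-0.0015,0.05],"delta_rot":[0,0,0]},{"dp":[-0.001,-0.0015,0.09],"delta_rot":[0,0,0]},{"dp":[-0.001,-0.0015,0.13],"delta_rot":[0,0,0]},{"dp":[-0.001,-0.0015,0.155],"delta_rot":[0,0,0]},{"dp":[-0.001,-0.0015,0.163],"delta_rot":[0,0,0]},{"dp":[-0.001,-0.0015,0.163],"delta_rot":[0,0,0]},{"dp":[-0.001,-0.0015,0.163],"delta_rot":[0,0,0]}]'; python3 go.py .5215 .303 .068 88.3; python3 - <<'E'
from h import *
f=vision.grab_frame("scene"); cv2.imwrite("pics/s2.png",cv2.resize(f["img"][90:210,270:420],(750,600),interpolation=cv2.INTER_CUBIC))
E
```

```text
clock: 2.22
tcp_pos: [0.5237, 0.3033, 0.0696]
orientation: [0.046, 3.139, 0.005]
contact_force: [-0.4, 0.4, 0.8]
grip_width: 0.0856
gripper_force: 0.0
t 2.23 p [0.5237 0.3033 0.0696] dp [ 0.0022 -0.0004  0.0016] dr [0.0031 0.0021 0.0002] yaw now 88.3 j [-0.65  0.55  0.03  1.86 -0.03  0.73  0.94] grip 0.0856 0.0
```

View pics/s2.png

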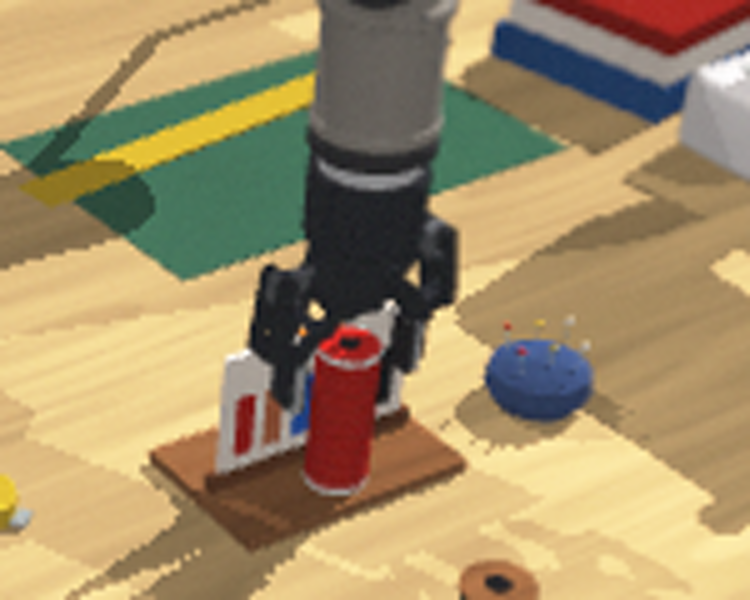

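The fingers stand left and right of the reel (tips ≈(283,405) and (405,370) in the crop); I check that against the projected positions.

```bash
python3 - <<'E'
from h import *
f=vision.grab_frame("scene")
P=np.array([[.5215,.303,.115],[.5237,.3033,.0826],[.5237,.2533,.0826],[.5237,.3533,.0826],[.4,.3033,.0826]])
print((proj(f,P)-[270,90]+.5)*5)
E
```

```text
[[349.17328474 343.90100244]
 [347.00361024 388.0295798 ]
 [286.06761085 411.48800579]
 [406.11768269 365.2769308 ]
 [230.07999455 303.27932544]]
```

Projection agrees to about a pixel. Closing.

```bash
python3 -m handwheel '[{"dp":[0,0,0],"delta_rot":[0,0,0]},{"dp":[0,0,0],"delta_rot":[0,0,0]},{"dp":[0,0,0],"delta_rot":[0,0,0]},{"dp":[0,0,0],"delta_rot":[0,0,0]},{"dp":[0,0,0],"delta_rot":[0,0,0]},{"dp":[0,0,0],"delta_rot":[0,0,0]},{"dp":[0,0,0],"delta_rot":[0,0,0]},{"dp":[0,0,0],"delta_rot":[0,0,0]}]' 0 35
```

```text
clock: 3.32
tcp_pos: [0.5232, 0.3026, 0.0685]
orientation: [0.047, 3.14, 0.003]
contact_force: [-0.8, -0.5, 5.3]
grip_width: 0.0416
gripper_force: 35.5
```

```bash
python3 -m handwheel '[{"dp":[0,0,-0.01],"delta_rot":[0,0,0]},{"dp":[-0.001,0,-0.03],"delta_rot":[0,0,0]},{"dp":[-0.002,0,-0.055],"delta_rot":[0,0,0]},{"dp":[-0.004,0,-0.08],"delta_rot":[0,0,0]},{"dp":[-0.006,0,-0.095],"delta_rot":[0,0,0]},{"dp":[-0.006,0,-0.1],"delta_rot":[0,0,0]},{"dp":[-0.006,0,-0.1],"delta_rot":[0,0,0]}]'; python3 go.py .581 -.022 .169 88.3
```

```text
clock: 4.2
tcp_pos: [0.5286, 0.302, 0.1678]
orientation: [-0.047, -3.141, -0.002]
contact_force: [-0.1, -0.9, -2.4]
grip_width: 0.0415
gripper_force: 35.5
t 4.2 p [0.5286 0.302  0.1678] dp [-0.062  -0.3223 -0.0016] dr [ 0.0012 -0.0004 -0.0001] yaw now 88.3 j [-0.66  0.43  0.05  1.78 -0.03  0.92  0.94] grip 0.0415 35.512606501579285
```

```bash
python3 -m handwheel '[{"dp":[-0.004,-0.02,0],"delta_rot":[0,0,0]},{"dp":[-0.012,-0.06,0],"delta_rot":[0,0,0]},{"dp":[-0.02,-0.105,0],"delta_rot":[0,0,0]},{"dp":[-0.029,-0.15,0],"delta_rot":[0,0,0]},{"dp":[-0.038,-0.195,0],"delta_rot":[0,0,0]},{"dp":[-0.046,-0.24,0],"delta_rot":[0,0,0]},{"dp":[-0.054,-0.28,0],"delta_rot":[0,0,0]},{"dp":[-0.06,-0.31,0],"delta_rot":[0,0,0]},{"dp":[-0.062,-0.322,0],"delta_rot":[0,0,0]},{"dp":[-0.062,-0.322,0],"delta_rot":[0,0,0]},{"dp":[-0.062,-0.322,0],"delta_rot":[0,0,0]}]'; python3 go.py .581 -.022 .064 88.3; python3 - <<'E'
from h import *
f=vision.grab_frame("scene"); cv2.imwrite("pics/s3.png",cv2.resize(f["img"][150:270,190:340],(750,600),interpolation=cv2.INTER_CUBIC))
P=np.array([[.581,-.022,.004],[.581,-.022,.104],[.581,-.022,.209]])
print((proj(f,P)-[190,150]+.5)*5)
E
```

```text
clock: 5.58
tcp_pos: [0.5811, -0.0199, 0.1675]
orientation: [-0.044, -3.141, -0.004]
contact_force: [-0.4, 1.1, -2.2]
grip_width: 0.0414
gripper_force: 35.6
t 5.58 p [ 0.5811 -0.0199  0.1675] dp [-0.     -0.0024  0.1035] dr [ 0.0025 -0.0002  0.0019] yaw now 88.4 j [-0.18  0.39  0.13  1.85 -0.07  0.9   1.53] grip 0.0414 35.58647096157074
[[368.08497188 410.86280803]
 [366.87752461 276.68086153]
 [365.49767753 121.32313069]]
```

View pics/s3.png

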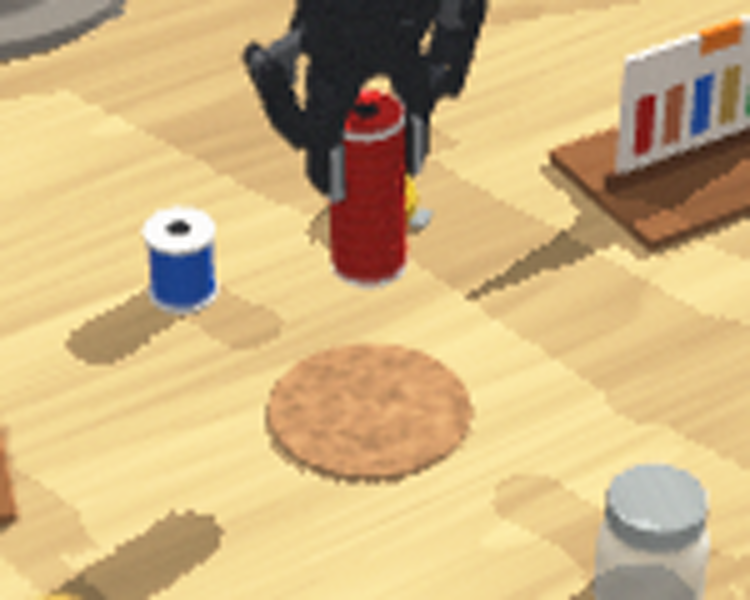

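Reel is upright in the grip above the mat (mat centre ≈(368,411), matching (0.581,-0.022)); bottom at ~0.109, so about 105 mm to go.

```bash
python3 -m handwheel '[{"dp":[0,-0.002,0.02],"delta_rot":[0.002,0,0]},{"dp":[0,-0.002,0.045],"delta_rot":[0.002,0,0]},{"dp":[0,-0.002,0.07],"delta_rot":[0.002,0,0]},{"dp":[0,-0.002,0.088],"delta_rot":[0.002,0,0]},{"dp":[0,-0.002,0.096],"delta_rot":[0.002,0,0]},{"dp":[0,-0.002,0.100],"delta_rot":[0.002,0,0]},{"dp":[0,-0.002,0.102],"delta_rot":[0.002,0,0]},{"dp":[0,-0.002,0.103],"delta_rot":[0.002,0,0]},{"dp":[0,-0.002,0.103],"delta_rot":[0.002,0,0]}]'
```

```text
clock: 6.75
tcp_pos: [0.5816, -0.0234, 0.0651]
orientation: [0.047, 3.14, -0.0]
contact_force: [-0.5, -1.0, -1.1]
grip_width: 0.0412
gripper_force: 35.7
```

```bash
python3 -m handwheel '[{"dp":[0,0,0.001],"delta_rot":[0,0,0]},{"dp":[0,0,0.0015],"delta_rot":[0,0,0]},{"dp":[0,0,0.0015],"delta_rot":[0,0,0]}]'
```

```text
clock: 7.12
tcp_pos: [0.5813, -0.0234, 0.0633]
orientation: [0.047, 3.141, -0.0]
contact_force: [0.5, 0.3, -1.3]
grip_width: 0.0411
gripper_force: 35.7
```

```bash
python3 -m handwheel '[{"dp":[0,0,0.001],"delta_rot":[0,0,0]},{"dp":[0,0,0.0015],"delta_rot":[0,0,0]},{"dp":[0,0,0.0015],"delta_rot":[0,0,0]}]'
```

```text
clock: 7.5
tcp_pos: [0.5817, -0.0234, 0.0625]
orientation: [0.047, 3.14, -0.0]
contact_force: [-1.3, 0.8, 5.9]
grip_width: 0.0412
gripper_force: 36.2
```

```bash
python3 -m handwheel '[{"dp":[0,0,0],"delta_rot":[0,0,0]},{"dp":[0,0,0],"delta_rot":[0,0,0]},{"dp":[0,0,0],"delta_rot":[0,0,0]},{"dp":[0,0,0],"delta_rot":[0,0,0]},{"dp":[0,0,0],"delta_rot":[0,0,0]},{"dp":[0,0,0],"delta_rot":[0,0,0]},{"dp":[0,0,-0.02],"delta_rot":[0,0,0]},{"dp":[0,0,-0.06],"delta_rot":[0,0,0]},{"dp":[0,0,-0.11],"delta_rot":[0,0,0]},{"dp":[0,0,-0.15],"delta_rot":[0,0,0]},{"dp":[0,0,-0.15],"delta_rot":[0,0,0]},{"dp":[0,0,-0.15],"delta_rot":[0,0,0]}]' 1 30; python3 go.py .498 -.2605 .2 -17.3
```

```text
clock: 9.0
tcp_pos: [0.5808, -0.0233, 0.2112]
orientation: [-0.047, -3.141, 0.0]
contact_force: [-0.4, 0.4, -0.4]
grip_width: 0.0854
gripper_force: 0.0
t 9.0 p [ 0.5808 -0.0233  0.2112] dp [ 0.0757 -0.2396  0.0113] dr [ 1.0000e-04 -6.0000e-04 -1.2985e+00] yaw now 88.3 j [-0.18  0.34  0.14  1.81 -0.06  0.99  1.53] grip 0.0854 0.0
```

The half-turn choice would push joint 7 past its range, so I turn the other way (+1.843).

```bash
python3 -m handwheel '[{"dp":[0.008,-0.024,0],"delta_rot":[0,0,0.17]},{"dp":[0.016,-0.048,0],"delta_rot":[0,0,0.34]},{"dp":[0.024,-0.072,0],"delta_rot":[0,0,0.51]},{"dp":[0.032,-0.096,0],"delta_rot":[0,0,0.68]},{"dp":[0.040,-0.120,0],"delta_rot":[0,0,0.85]},{"dp":[0.048,-0.144,0],"delta_rot":[0,0,1.02]},{"dp":[0.056,-0.168,0],"delta_rot":[0,0,1.19]},{"dp":[0.064,-0.192,0],"delta_rot":[0,0,1.36]},{"dp":[0.07,-0.216,0],"delta_rot":[0,0,1.53]},{"dp":[0.0757,-0.2396,0.005],"delta_rot":[0,0,1.70]},{"dp":[0.0757,-0.2396,0.011],"delta_rot":[0,0,1.843]},{"dp":[0.0757,-0.2396,0.011],"delta_rot":[0,0,1.843]}]'
python3 -m handwheel '[{"dp":[0,0,0],"delta_rot":[0,0,0]},{"dp":[0,0,0],"delta_rot":[0,0,0]}]'
python3 go.py .498 -.2605 .086 -17.3
python3 - <<'E'
from h import *
t=[]
f=vision.grab_frame("scene"); g=vision.grab_frame("top")
cv2.imwrite("pics/s4.png",np.hstack([cv2.resize(f["img"][150:270,130:220],(399,532),interpolation=cv2.INTER_CUBIC),cv2.resize(g["img"][190:310,300:390],(399,532),interpolation=cv2.INTER_CUBIC)]))
E
```

```text
clock: 10.5
tcp_pos: [0.4973, -0.2601, 0.199]
orientation: [-2.528, -1.862, 0.004]
contact_force: [0.4, -0.4, -0.8]
grip_width: 0.0854
gripper_force: 0.0
clock: 10.75
tcp_pos: [0.4986, -0.2602, 0.2008]
orientation: [2.528, 1.865, 0.0]
contact_force: [0.5, 0.2, 0.0]
grip_width: 0.0853
gripper_force: 0.0
t 10.75 p [ 0.4986 -0.2602  0.2008] dp [-0.0004 -0.0005  0.1148] dr [0.0003 0.0001 0.0022] yaw now -17.2 j [-0.1   0.37  0.6   1.89 -0.25  0.96  0.31] grip 0.0853 0.0
```

View pics/s4.png

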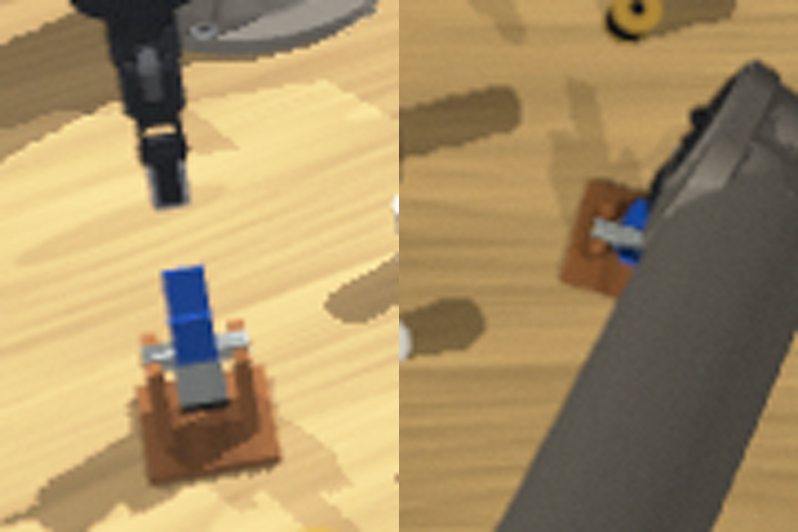

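Fingers stand squarely above the blue handles (handles ≈(190,310) in the left tile, finger in line at (168,180)). Descend and squeeze.

```bash
python3 -m handwheel '[{"dp":[0,0,0.03],"delta_rot":[0,0,0]},{"dp":[0,0,0.065],"delta_rot":[0,0,0]},{"dp":[0,0,0.09],"delta_rot":[0,0,0]},{"dp":[0,0,0.108],"delta_rot":[0,0,0]},{"dp":[0,0,0.117],"delta_rot":[0,0,0]},{"dp":[0,0,0.117],"delta_rot":[0,0,0]},{"dp":[0,0,0.117],"delta_rot":[0,0,0]}]'
python3 go.py .498 -.2605 .0835 -17.3
```

```text
clock: 11.72
tcp_pos: [0.4991, -0.261, 0.0846]
orientation: [2.529, 1.861, 0.001]
contact_force: [0.6, 0.4, 0.0]
grip_width: 0.0854
gripper_force: 0.0
t 11.72 p [ 0.4991 -0.261   0.0846] dp [ 0.0002 -0.0012  0.0011] dr [ 0.0019  0.0003 -0.0001] yaw now -17.3 j [-0.02  0.53  0.51  1.97 -0.38  0.73  0.41] grip 0.0854 0.0
```

```bash
python3 -m handwheel '[{"dp":[0,-0.001,0.0005],"delta_rot":[0,0,0]},{"dp":[0,-0.001,0.0005],"delta_rot":[0,0,0]},{"dp":[0,-0.001,0.0005],"delta_rot":[0,0,0]},{"dp":[0,-0.001,0.0005],"delta_rot":[0,0,0]},{"dp":[0,-0.001,0.0005],"delta_rot":[0,0,0]},{"dp":[0,-0.001,0.0005],"delta_rot":[0,0,0]},{"dp":[0,-0.001,0.0005],"delta_rot":[0,0,0]},{"dp":[0,-0.001,0.0005],"delta_rot":[0,0,0]},{"dp":[0,-0.001,0.0005],"delta_rot":[0,0,0]},{"dp":[0,-0.001,0.0005],"delta_rot":[0,0,0]}]' 0 30; python3 - <<'E'
from h import *
f=vision.grab_frame("scene")
cv2.imwrite("pics/s5.png",cv2.resize(f["img"][170:270,120:230],(660,600),interpolation=cv2.INTER_CUBIC))
E
```

```text
clock: 12.98
tcp_pos: [0.4978, -0.2606, 0.0844]
orientation: [2.53, 1.86, 0.002]
contact_force: [-2.5, 1.6, 9.6]
grip_width: 0.0201
gripper_force: 32.5
```

View pics/s5.png

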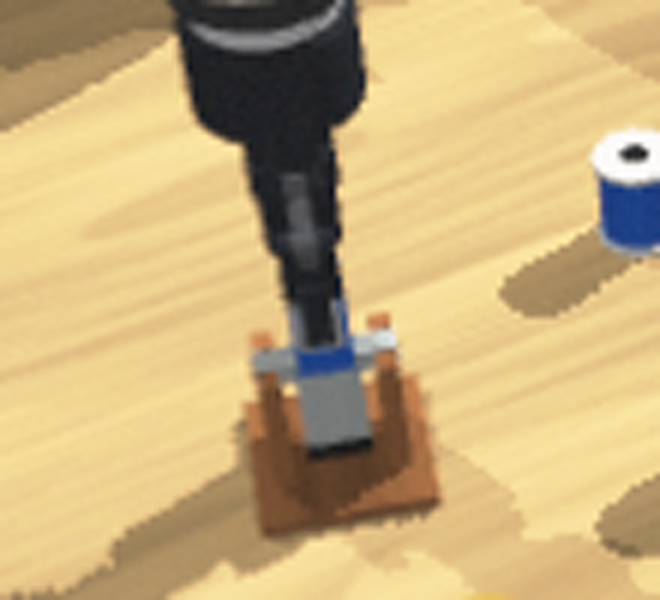

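Handles are upright between the pads (≈(322,330)), jaw spread out below (≈(338,440)), width 20 mm: fully open. Lift.

```bash
python3 -m handwheel '[{"dp":[0,0,-0.008],"delta_rot":[0,0,0]},{"dp":[0,0,-0.02],"delta_rot":[0,0,0]},{"dp":[0,0,-0.04],"delta_rot":[0,0,0]},{"dp":[0,0,-0.07],"delta_rot":[0,0,0]},{"dp":[0,0,-0.1],"delta_rot":[0,0,0]},{"dp":[0,0,-0.125],"delta_rot":[0,0,0]},{"dp":[0,0,-0.145],"delta_rot":[0,0,0]},{"dp":[0,0,-0.15],"delta_rot":[0,0,0]},{"dp":[0,0,-0.15],"delta_rot":[0,0,0]}]'; python3 go.py .4905 .3045 .234 -1.7
```

```text
clock: 14.15
tcp_pos: [0.4974, -0.2602, 0.2333]
orientation: [2.53, 1.862, 0.0]
contact_force: [0.0, 0.7, -1.0]
grip_width: 0.0197
gripper_force: 31.6
t 14.15 p [ 0.4974 -0.2602  0.2333] dp [ 0.5371 -0.1745 -0.0008] dr [ 6.000e-04  1.000e-04 -2.722e-01] yaw now -17.3 j [-0.12  0.33  0.62  1.86 -0.22  1.02  0.29] grip 0.0197 31.61682665348053
```

```bash
python3 -m handwheel '[{"dp":[0.012,-0.004,0],"delta_rot":[0,0,-0.006]},{"dp":[0.036,-0.012,0],"delta_rot":[0,0,-0.018]},{"dp":[0.071,-0.023,0],"delta_rot":[0,0,-0.036]},{"dp":[0.107,-0.035,0],"delta_rot":[0,0,-0.054]},{"dp":[0.142,-0.046,0],"delta_rot":[0,0,-0.072]},{"dp":[0.178,-0.058,0],"delta_rot":[0,0,-0.09]},{"dp":[0.213,-0.069,0],"delta_rot":[0,0,-0.108]},{"dp":[0.248,-0.081,0],"delta_rot":[0,0,-0.126]},{"dp":[0.284,-0.092,0],"delta_rot":[0,0,-0.144]},{"dp":[0.319,-0.104,0],"delta_rot":[0,0,-0.162]},{"dp":[0.343,-0.112,0],"delta_rot":[0,0,-0.174]},{"dp":[0.343,-0.112,0],"delta_rot":[0,0,-0.174]}]'; python3 go.py .4905 .3045 .234 -1.7
```

```text
clock: 15.65
tcp_pos: [0.4915, 0.1032, 0.2323]
orientation: [-2.353, -2.08, 0.002]
contact_force: [0.1, -0.5, -0.6]
grip_width: 0.0198
gripper_force: 31.6
t 15.65 p [0.4915 0.1032 0.2323] dp [ 0.1996 -0.0257 -0.0018] dr [-0.0013  0.0006 -0.0933] yaw now -7.0 j [-0.69  0.19  0.41  1.98 -0.09  0.99 -0.36] grip 0.0198 31.61698043346405
```

```bash
python3 -m handwheel '[{"dp":[0.012,-0.0015,0],"delta_rot":[0,0,-0.006]},{"dp":[0.036,-0.005,0],"delta_rot":[0,0,-0.018]},{"dp":[0.07,-0.009,0],"delta_rot":[0,0,-0.033]},{"dp":[0.105,-0.0135,0],"delta_rot":[0,0,-0.05]},{"dp":[0.14,-0.018,0],"delta_rot":[0,0,-0.066]},{"dp":[0.17,-0.022,0],"delta_rot":[0,0,-0.08]},{"dp":[0.19,-0.0245,0],"delta_rot":[0,0,-0.09]},{"dp":[0.199,-0.0257,0],"delta_rot":[0,0,-0.093]},{"dp":[0.199,-0.0257,0],"delta_rot":[0,0,-0.093]},{"dp":[0.199,-0.0257,0],"delta_rot":[0,0,-0.093]}]'; python3 go.py .4905 .3045 .234 -1.7; python3 - <<'E'
from h import *
f=vision.grab_frame("scene")
cv2.imwrite("pics/s6.png",cv2.resize(f["img"][90:210,265:415],(750,600),interpolation=cv2.INTER_CUBIC))
p=np.array(status.get_obs()["tcp_pos"])
P=np.array([p+[0,0,-.0634],p+[0,0,-.0194],[.4905,.3045,.11]])   # mouth, origin, mark
print((proj(f,P)-[265,90]+.5)*5)
E
```

```text
clock: 16.9
tcp_pos: [0.4929, 0.2997, 0.2332]
orientation: [2.262, 2.179, -0.001]
contact_force: [0.1, 0.1, -0.9]
grip_width: 0.02
gripper_force: 31.6
t 16.9 p [0.4929 0.2997 0.2332] dp [ 0.0047 -0.0025 -0.0008] dr [ 0.0004  0.0009 -0.0073] yaw now -2.1 j [-0.9   0.32  0.31  1.81 -0.11  1.03 -0.59] grip 0.02 31.616345643997192
[[349.10492839 250.84436824]
 [355.27660372 188.65429283]
 [344.43862647 328.08086318]]
```

View pics/s6.png

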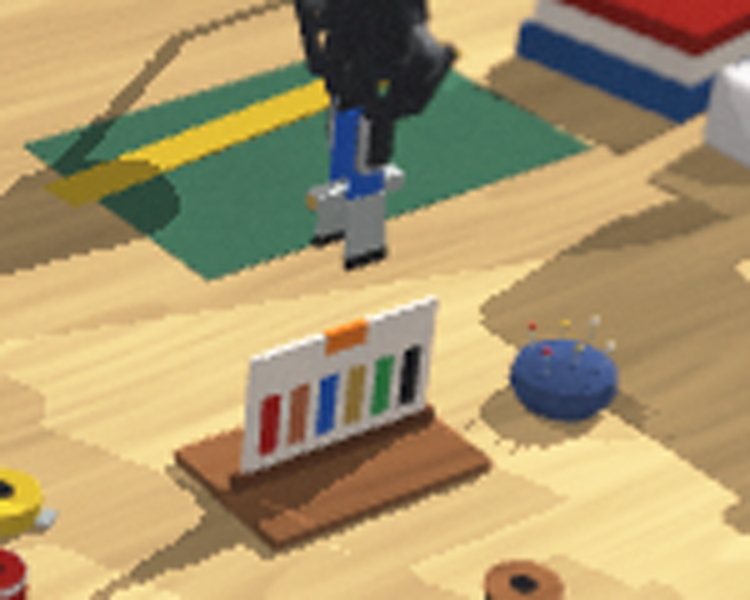

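Mouth midpoint of the jaw tips ≈(347,251) vs predicted (349,251), mark top ≈(346,328) vs predicted (344,328). Correct xy/yaw, then lower.

```bash
python3 -m handwheel '[{"dp":[0.0045,-0.002,0],"delta_rot":[0,0,-0.006]},{"dp":[0.0045,-0.002,0.01],"delta_rot":[0,0,-0.006]},{"dp":[0.0045,-0.002,0.025],"delta_rot":[0,0,-0.006]},{"dp":[0.0045,-0.002,0.04],"delta_rot":[0,0,-0.006]},{"dp":[0.0045,-0.002,0.045],"delta_rot":[0,0,-0.006]},{"dp":[0.0045,-0.002,0.045],"delta_rot":[0,0,-0.006]},{"dp":[0.0045,-0.002,0.045],"delta_rot":[0,0,-0.006]},{"dp":[0.0045,-0.002,0.045],"delta_rot":[0,0,-0.006]}]'; python3 go.py .4905 .3045 .1555 -1.7
```

```text
clock: 17.95
tcp_pos: [0.491, 0.3059, 0.1887]
orientation: [2.253, 2.189, 0.002]
contact_force: [0.4, -0.1, -0.8]
grip_width: 0.0202
gripper_force: 31.6
t 17.95 p [0.491  0.3059 0.1887] dp [-0.0014 -0.0005  0.0332] dr [ 0.0011 -0.0004  0.0006] yaw now -1.7 j [-0.89  0.37  0.29  1.85 -0.13  0.94 -0.57] grip 0.0202 31.61630094051361
```

```bash
python3 -m handwheel '[{"dp":[-0.001,-0.0005,0.005],"delta_rot":[0,0,0]},{"dp":[-0.001,-0.0005,0.012],"delta_rot":[0,0,0]},{"dp":[-0.001,-0.0005,0.019],"delta_rot":[0,0,0]},{"dp":[-0.001,-0.0005,0.026],"delta_rot":[0,0,0]},{"dp":[-0.001,-0.0005,0.031],"delta_rot":[0,0,0]},{"dp":[-0.001,-0.0005,0.033],"delta_rot":[0,0,0]},{"dp":[-0.001,-0.0005,0.033],"delta_rot":[0,0,0]},{"dp":[-0.001,-0.0005,0.033],"delta_rot":[0,0,0]},{"dp":[-0.001,-0.0005,0.033],"delta_rot":[0,0,0]},{"dp":[-0.001,-0.0005,0.033],"delta_rot":[0,0,0]}]'; python3 go.py .4905 .3045 .1555 -1.7; python3 - <<'E'
from h import *
f=vision.grab_frame("scene")
a=cv2.resize(f["img"][130:190,300:360],(400,400),interpolation=cv2.INTER_CUBIC)
b=cv2.resize(f["img"][150:270,150:340],(399,252)); b=cv2.copyMakeBorder(b,0,148,0,0,cv2.BORDER_CONSTANT)
cv2.imwrite("pics/s7.png",np.hstack([a,b]))
E
```

```text
clock: 19.2
tcp_pos: [0.4902, 0.3048, 0.1553]
orientation: [2.253, 2.189, 0.0]
contact_force: [-0.1, 0.7, -0.9]
grip_width: 0.02
gripper_force: 31.6
t 19.2 p [0.4902 0.3048 0.1553] dp [-0.0003  0.0003 -0.0002] dr [0.0005 0.0001 0.0007] yaw now -1.7 j [-0.88  0.41  0.28  1.88 -0.15  0.87 -0.56] grip 0.02 31.61660671234131
```

View pics/s7.png

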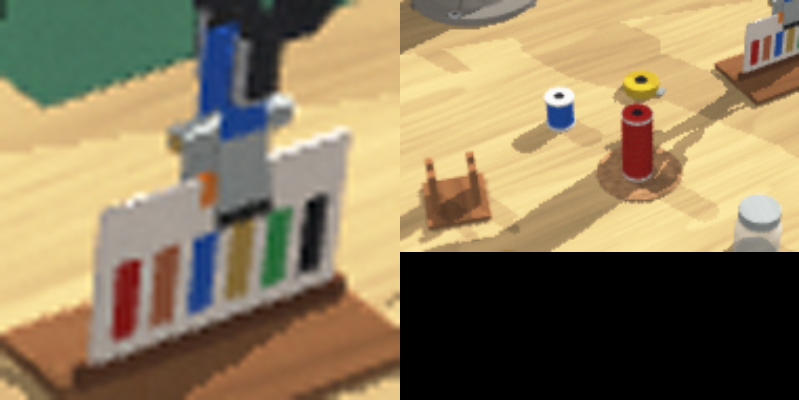

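The clip straddles the card at the orange mark: the front jaw tip is at ≈(240,215), the back jaw is behind the card, and there is no contact force. The reel stands upright on the mat (≈(637,145)).

```bash
python3 -c "
from bench import r; print(r.hand_in())"
```

```text
the job is handed in; nothing more can be done
None
```

The job is handed in at about 19 s: the red reel stands upright on the cork mat, and the clip is held squeezed open over the card at the orange mark. The jaws are on either side of the card with no contact force measured. The judge's result was not reported back to me.

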